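# Close up the tinting station and zero its dose counter

### The job

Get the paint-tinting station ready for the next customer: first press the canister lids that have been left standing proud (magenta and blue) down until they are fully home. Only then turn the dose counter's knob anticlockwise, all the way back to its zero stop, and let go of it. Leave the cup, bottle, brush pot and paint jar standing where they are.

Things in the scene. Friction and masses are not known exactly. Their poses are not given: they have to be found in the camera images.
- station: white paint-tinting station fixed to the counter: deck 220 x 320 x 30 mm; origin at the centre of its underside; x runs from its robot side to the canister row (at x = 60 mm; y = -90, 0, 90 mm; colours in any order), z up. A grey counter box 100 x 100 mm, top 60 mm above the work surface, carries dial and knob at x = -60 mm, y = 0; cup and bottle stand on the deck either side of it
- counter_knob (a joint): black reset knob of the dose counter, rad: 0 = at the hard zero stop, growing as it is turned clockwise seen from above (up to 5.4; starts 1.8 to 4.9); turn it anticlockwise to return to 0. At 0 its red pointer lies on the red zero mark on the station's -x side. Friction about 0.05 N m; it stays where left
- knob_grip (a point): the knob's grip bar, on the vertical turning axis, 84 mm above the work surface. Bar 46 mm long along this point's x, 14 mm thick along its y, spanning 70 to 94 mm above the work surface, over a round skirt 48 mm wide. The red pointer lies along -x. Turns with the knob; at 0 its axes are parallel to the station's
- lid_magenta (a joint): white press-on lid of the magenta canister, sliding straight up and down on it: 0 = fully home (the stop), positive = metres it stands proud, at most 0.014; starts 7 to 12 mm proud. It moves with about 5 N of push and stays where it is left
- lid_blue (a joint): white press-on lid of the blue canister, sliding straight up and down on it: 0 = fully home (the stop), positive = metres it stands proud, at most 0.014; starts 7 to 12 mm proud. It moves with about 5 N of push and stays where it is left
- lid_yellow (a joint): white press-on lid of the yellow canister, sliding straight up and down on it: 0 = fully home (the stop), positive = metres it stands proud, at most 0.014; starts fully home. It moves with about 5 N of push and stays where it is left
- cup: loose orange plastic mixing cup on the deck, open top, 56 mm across, 60 mm high; bystander; origin at the centre of its underside
- bottle: loose green bottle on the deck, 42 mm diameter, 85 mm high; bystander; origin at the centre of its underside
- brush_pot: loose terracotta pot of brushes standing on the counter beside the station, 80 mm diameter, pot 110 mm high, brushes spread to 95 mm and reach 231 mm high; bystander; origin at the centre of its underside
- paint_jar: loose yellow paint jar with black cap, on the counter on the other side of the station, 68 mm diameter, 85 mm high; bystander; origin at the centre of its underside
- lid_magenta_top (a point): centre of the flat top of the magenta canister's white lid (62 mm diameter, 20 mm thick, a magenta dot in the middle); 105 mm above the work surface when the lid is fully home. Moves with the lid
- canister_magenta: magenta pigment canister, fixed in the station's deck: 68 mm diameter, 52 mm high, then a black neck 54 mm wide that shows under a proud lid; origin at the centre of its underside, on the deck, 30 mm above the work surface
- lid_blue_top (a point): centre of the flat top of the blue canister's white lid (62 mm diameter, 20 mm thick, a blue dot in the middle); 105 mm above the work surface when the lid is fully home. Moves with the lid
- canister_blue: blue pigment canister, fixed in the station's deck: 68 mm diameter, 52 mm high, then a black neck 54 mm wide that shows under a proud lid; origin at the centre of its underside, on the deck, 30 mm above the work surface
- lid_yellow_top (a point): centre of the flat top of the yellow canister's white lid (62 mm diameter, 20 mm thick, a yellow dot in the middle); 105 mm above the work surface when the lid is fully home. Moves with the lid
- canister_yellow: yellow pigment canister, fixed in the station's deck: 68 mm diameter, 52 mm high, then a black neck 54 mm wide that shows under a proud lid; origin at the centre of its underside, on the deck, 30 mm above the work surface

How it is judged:
By the outcome, as a careful person would: the job done as asked, in the order asked, and still so for the second after the job is handed in, with the robot touching nothing.
It also fails if it takes over 72 s, if anything falls off the work surface, if the arm or the gripper's body presses on something with over 40 N, if the wrist force passes 120 N, or if a joint passes its speed limit or range.

### The arm

A 6-joint arm with a two-finger parallel gripper is mounted at the origin on the work surface. World frame = base frame: x ahead of the robot, y to its left, z up, the work surface at z = 0. Lengths are in mm, angles in rad, forces in N, time in s.
With the tool pointing down it reaches from about 275 to 1000 mm from the base axis. Payload 8.4 kg.
Tool frame: the origin (TCP) lies at the very end of the fingers, on their centre line; the grasp point (between the pads) lies 19 mm behind it; z points along the fingers, y is the line along which they close (so a half turn about z gives the same grasp; the last joint's range is limited). The gripper opens to 85 mm and grips with 20 to 120 N. Pads are 22 mm wide; open, the fingers measure 114 mm over their backs; the gripper's body (76 mm by 85 mm) begins 54 mm behind the grasp point. The pads swing forward as they close: fully open they stand 13 mm farther back than shut.
Start: joints at [-1.181, 0.353, 1.633, -0, 1.155, -0.002], TCP at [238.657, -577.643, 231.281] pointing down, gripper open.
Joint ranges: [-2.63, 2.63], [-0.92, 2.1], [0.06, 2.66], [-1.3, 4.44], [0, 2.69], [-3.02, 3.02]. Speed limits (rad/s): [2.22, 2.22, 2.79, 3.14, 3.14, 3.14].

### API

Orientations are given as [roll, pitch, yaw] about the fixed x, y, z axes, in that order (R = Rz(yaw) Ry(pitch) Rx(roll)).
In Python, from rig import telemetry, imaging, r gives the robot as it stands. The module is installed in compiled form; this text tells all that it offers.
- The arm moves only by the tool step_arm, never from a script. Its argument "moves" is a list of rows, each a list of 3 entries, a list of its own where there are three numbers: the turn, a rotation vector about the tool's x, y, z scaled (see below), then the shift along the tool's x, y, z scaled (see below), then the opening, from -1 (shut) to 1 (fully open). A call has 1 to 8 rows; each row is the pose to reach, as a shift and turn from the pose commanded when the call began, along the tool's axes at that moment; what a row does not reach only later rows make up. The controller multiplies each number of a shift by 200 mm and each number of a turn by 45 degrees. A row lasts 1/10 s, in which the tool goes at most 50 mm and 8.59 degrees, less where a joint would pass 70% of its speed; a pose out of reach is approached as far as the arm can. A call with a number of a shift or a turn outside -1 to 1 is refused whole. A call with a gripper value outside its range is refused whole. The fingers move at their own pace and stop on an object; "squeeze" is the grip in N (left out, the last holds). Time passes only in rows, so rows that repeat a pose let the fingers close. It gives the time, the measured TCP pose, the force, the opening and the grip force at its end, in the units of the state.
- telemetry.sense(): the state, without advancing time (a new reading comes with each control period).
- imaging.grab_frame(name): name is "scene" or "top" or "wrist"; returns the picture (420x560x3 uint8, red, green, blue); there is no depth.
- imaging.calibration(name): a dict with "fx", "fy", "cx", "cy" (pixels), "cam_to_world" (4x4, takes a point from camera to world coordinates). Camera axes: x right, y up, looking along -z (the intrinsics and any distortion apply to the point x, -y, -z); pixel columns grow to the right and rows downward; lengths in mm; the calibration is good to about 2 mm. A picture is of the moment at which its call begins: read the wrist's pose just before it. calibration takes no time and is no camera call; for the wrist camera it gives the pose at the moment of the call.
- r.sign_off(): hands the job in; it is judged then, once.
Trained networks look in the newest picture that a camera, given by its name, has taken for a name from the list of things; names that differ only in an ending like _2 or _b are one class to them, and where a whole thing is asked for, a point or a joint stands for the part that bears it (a point fixed in the world has none). Each returns a list of dicts, best first, with "conf" (0 to 1); they miss things now and then, are a little off and sometimes report something else, mostly with a low value. They report only what shows in the picture. A call takes as long as a camera call.
- imaging.recognise(camera, name): "extent" ([left, top, width, height] in pixels, round what is visible of it).
- imaging.mark_of(camera, name): "xy" ([column, row] in pixels: a listed point, or the origin of a listed thing).
The state is a dict: "clock": time; "qpos": joint angles; "qvel": joint speeds; "joint_efforts": joint torques, N m; "eef_pos": TCP position; "tcp_rot": TCP orientation; "contact_force": force on the tool from outside, world axes, zero at the start; "wrist_torque": the same for the moment, N m; "opening": opening from 0.0 (shut) to 1.0 (fully open); "grasp_force": force on a finger pad.
Only numpy, scipy, OpenCV 4.12 (cv2) and the standard library are available. Lean on these libraries where they do the work, as an engineer would, in place of code of your own. Each camera call takes 0.05 s, during which the arm holds its last target. There are 200 camera calls.

## Working session

There is one attempt and no reset: what is moved stays moved. The work goes in short steps, Python scripts to look and compute and a tool call to move; the robot and the scene stay as the last step left them, time stands still between calls to the robot, and variables do not carry over. Pictures are saved under pics/ and viewed, at most 10 in all, crops included, and the job is handed in when it is done.

Besides the shell and the picture viewer there is one more tool, called after ">>>" as name(argument=value, ...) on one line, values as JSON. step_arm: Moves the arm, as the interface text tells. Its arguments: {"type":"object","properties":{"moves":{"type":"array"},"squeeze":{"type":"number"}},"required":["moves"]}

```bash
mkdir -p pics; cat > h.py <<'E'
import numpy as np, cv2
from rig import telemetry, imaging, r
def ray(cam,uv):
    c=imaging.calibration(cam); T=np.array(c["cam_to_world"])
    d=np.array([(uv[0]-c["cx"])/c["fx"],-(uv[1]-c["cy"])/c["fy"],-1.0])
    return T[:3,3],T[:3,:3]@d
def atz(cam,uv,z):
    o,d=ray(cam,uv); return o+d*(z-o[2])/d[2]
def proj(cam,p):
    c=imaging.calibration(cam); T=np.linalg.inv(np.array(c["cam_to_world"]))
    q=T[:3,:3]@np.array(p)+T[:3,3]
    return c["cx"]+c["fx"]*q[0]/-q[2], c["cy"]-c["fy"]*q[1]/-q[2]
E
python3 - <<'E'
from h import *
print(imaging.calibration("top"))
a={}
for n in("top","scene"):
    im=imaging.grab_frame(n); cv2.imwrite(f"pics/{n}0.png",im[:,:,::-1])
    for k,z in(("lid_magenta_top",114),("lid_blue_top",114),("lid_yellow_top",105),("knob_grip",84),("station",0),("cup",30),("bottle",30),("brush_pot",0),("paint_jar",0)):
        m=imaging.mark_of(n,k)
        if m: print(n,k,[(np.round(x["xy"],1),round(x["conf"],2)) for x in m[:2]],atz(n,m[0]["xy"],z).round(1))
print(telemetry.sense())
E
```

```text
{'fx': 441.26752900676644, 'fy': 441.26752900676644, 'cx': 284.947640640713, 'cy': 209.7232316787164, 'cam_to_world': array([[-2.39061966e-02,  9.90074400e-01, -1.38496120e-01,
         4.26701374e+02],
       [-9.99355225e-01, -2.73794141e-02, -2.32271814e-02,
         4.69519335e+01],
       [-2.67885804e-02,  1.37851548e-01,  9.90090563e-01,
         1.08399926e+03],
       [ 0.00000000e+00,  0.00000000e+00,  0.00000000e+00,
         1.00000000e+00]])}
top lid_magenta_top [(array([307.7, 183.9]), 0.81)] [619.2  17.5 114. ]
top lid_yellow_top [(array([347. , 189.2]), 0.61)] [606.3 -70.6 105. ]
top knob_grip [(array([295.8, 234.3]), 0.73)] [509.6  47.1  84. ]
top cup [(array([250.9, 223.3]), 0.57)] [543.4 154.4  30. ]
top bottle [(array([345.6, 240. ]), 0.62)] [497.4 -71.   30. ]
top brush_pot [(array([403.7, 237.4]), 0.72)] [ 502.1 -216.     0. ]
top paint_jar [(array([199. , 195.6]), 0.94)] [620.  286.9   0. ]
scene lid_magenta_top [(array([307.1, 230.4]), 0.69)] [627.4  12.5 114. ]
scene lid_blue_top [(array([344.5, 213.3]), 0.82)] [642.6 114.7 114. ]
scene lid_yellow_top [(array
[... 530 characters left out ...]
  0. ]
{'clock': 1.0, 'qpos': array([-1.18142372e+00,  3.52995566e-01,  1.63341477e+00,  2.67237548e-05,
        1.15522574e+00, -2.41561265e-03]), 'qvel': array([ 0.00068561, -0.00055796,  0.00062219, -0.00090232,  0.00086947,
       -0.00106978]), 'joint_efforts': array([ 4.69090264e-04, -6.05169153e+01, -3.42448211e+01,  1.00480513e-04,
        8.87405949e-04,  9.69349742e-06]), 'eef_pos': array([ 238.64411621, -577.6289532 ,  231.27740887]), 'tcp_rot': array([-3.14154929e+00, -2.45535550e-05,  3.91777431e-01]), 'contact_force': array([-0.13229934, -0.5443419 , -0.51177117]), 'wrist_torque': array([-0.00080961, -0.01882893, -0.03004256]), 'grasp_force': 0.0, 'opening': 0.9989314258580526}
```

```bash
python3 - <<'E'
import cv2,numpy as np
t=cv2.imread("pics/top0.png")[140:290,170:430]; s=cv2.imread("pics/scene0.png")[160:320,150:410]
t=cv2.resize(t,None,fx=3,fy=3,interpolation=3); s=cv2.resize(s,None,fx=3,fy=3,interpolation=3)
cv2.imwrite("pics/t1.png",t);cv2.imwrite("pics/s1.png",s)
E
```

```text
(no output)
```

View pics/t1.png

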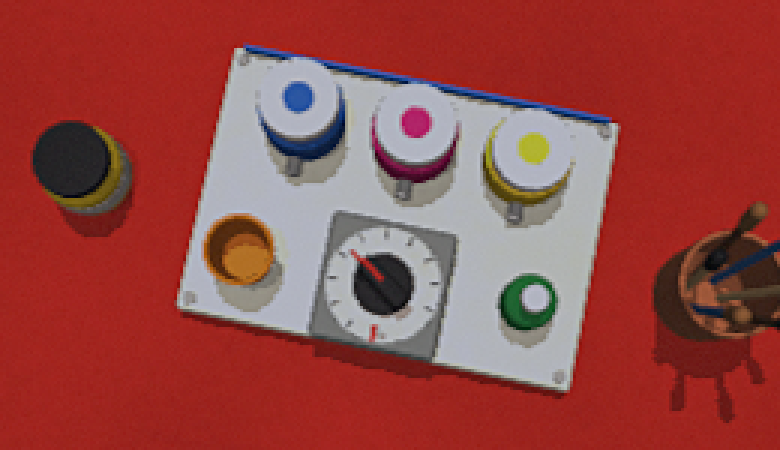

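View pics/s1.png

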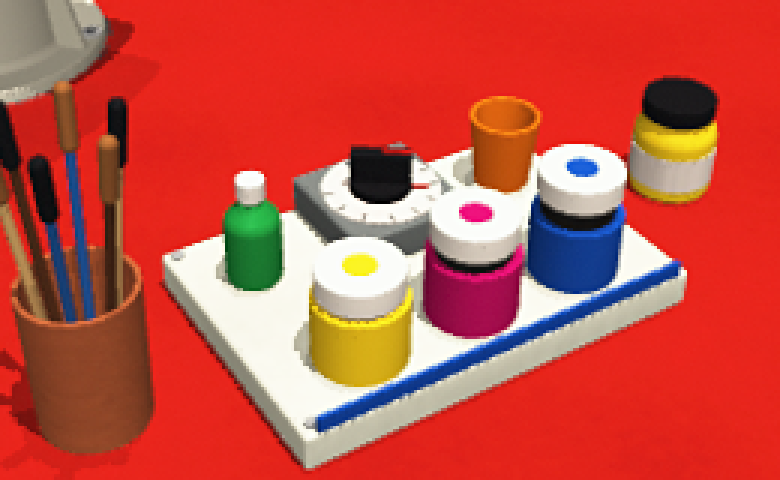

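```bash
cat > fit.py <<'E'
from h import *
from scipy.optimize import least_squares
ims={n:cv2.imread(f"pics/{n}0.png") for n in("top","scene")}
g={"top":{"b":(269.4,172.1),"m":(308.5,180.4),"y":(347.8,189.1)},"scene":{"b":(343.8,215.8),"m":(308.4,230.8),"y":(269.4,248.1)}}
obs={}
for n in g:
    hsv=cv2.cvtColor(ims[n],cv2.COLOR_BGR2HSV).astype(int)
    for k,(u,v) in g[n].items():
        s=hsv[round(v),round(u)]
        yy,xx=np.mgrid[0:420,0:560]
        dh=abs((hsv[...,0]-s[0]+90)%180-90)
        m=(dh<12)&(hsv[...,1]>s[1]*.5)&(np.hypot(xx-u,yy-v)<7)
        obs[n,k]=np.array([xx[m].mean(),yy[m].mean()]); print(n,k,obs[n,k].round(1),m.sum())
Y={}
def pts(p,perm):
    x,y,t,zm,zb=p; c,s=np.cos(t),np.sin(t)
    return {k:(x+60*c-yy*s,y+60*s+yy*c,z) for k,yy,z in(("b",90,zb),("m",0,zm),("y",-90,105))}
def res(p):
    P=pts(p,0); return np.concatenate([np.array(proj(n,P[k]))-o for (n,k),o in obs.items()])
s=least_squares(res,[560,30,0.1,114,114]); p=s.x
print(p.round(3),s.fun.round(1)); print({k:np.round(v,1) for k,v in pts(p,0).items()})
c,sn=np.cos(p[2]),np.sin(p[2]); kn=np.array([p[0]-60*c,p[1]-60*sn]); print("knob",kn)
print(proj("top",[*kn,94]),proj("scene",[*kn,94]))
for uv in((287,223.7),):
    for z in(85,94):
        d=atz("top",uv,z)[:2]-kn; a=np.arctan2(d[1],d[0]); print("pointer r",np.hypot(*d),"q",(p[2]+np.pi-a)%(2*np.pi),"knob yaw",a+np.pi)
E
python3 fit.py
```

```text
top b [268.9 171.8] 81
top m [308.2 180.4] 82
top y [347.4 188.9] 80
scene b [343.6 215.4] 50
scene m [308.2 230.5] 58
scene y [269.5 247.9] 70
[ 5.69230e+02  2.98420e+01 -2.36000e-01  1.12066e+02  1.16958e+02] [ 0.1  0.1  0.1 -0.   0.   0.2 -0.  -0.   0.1  0.   0.2  0. ]
{'b': array([648.6, 103.3, 117. ]), 'm': array([627.6,  15.8, 112.1]), 'y': array([606.5, -71.7, 105. ])}
knob [510.89319797  43.87229984]
(np.float64(297.22119508480074), np.float64(233.3187369862565)) (np.float64(276.64015751852526), np.float64(209.94915070770548))
pointer r 32.474854057724 q 2.1353318394494334 knob yaw 3.9118271280206427
pointer r 31.661948731578626 q 2.1180215651995438 knob yaw 3.9291374022705323
```

>>> step_arm(moves=[[[0, 0, 0], [0.2, -0.14, -0.35], -1], [[0, 0, 0], [1, -0.68, -0.35], -1], [[0, 0, 0], [1, -0.68, -0.35], -1], [[0, 0, 0], [1, -0.68, -0.35], -1], [[0, 0, 0], [1, -0.68, -0.35], -1], [[0, 0, 0], [1, -0.68, -0.35], -1], [[0, 0, 0], [1, -0.68, -0.35], -1]])

```text
clock: 1.7
eef_pos: [372.8, -374.1, 301.9]
tcp_rot: [3.141, -0.001, 0.395]
contact_force: [1.0, -0.5, 0.8]
opening: -0.001
grasp_force: 0.0
```

>>> step_arm(moves=[[[0, 0, 0], [1, -0.68, 0], -1], [[0, 0, 0], [1, -0.68, 0], -1], [[0, 0, 0], [1, -0.68, 0], -1], [[0, 0, 0], [1, -0.68, 0], -1], [[0, 0, 0], [1, -0.68, 0], -1], [[0, 0, 0], [1, -0.68, 0], -1]])

```text
clock: 2.3
eef_pos: [506.6, -171.2, 300.9]
tcp_rot: [-3.141, -0.001, 0.395]
contact_force: [0.3, -1.4, -0.5]
opening: -0.0
grasp_force: 0.0
```

>>> step_arm(moves=[[[0, 0, -0.5], [0.93, -0.64, 0], -1], [[0, 0, -0.5], [0.93, -0.64, 0], -1], [[0, 0, -0.5], [0.93, -0.64, 0], -1], [[0, 0, -0.5], [0.93, -0.64, 0], -1], [[0, 0, -0.5], [0.93, -0.64, 0], -1], [[0, 0, -0.5], [0.93, -0.64, 0], -1]])

```text
clock: 2.9
eef_pos: [629.2, 16.8, 300.3]
tcp_rot: [-3.141, 0.0, 0.786]
contact_force: [-0.8, -0.2, 0.2]
opening: 0.005
grasp_force: 0.0
```

>>> step_arm(moves=[[[0, 0, 0], [0, 0, 0.25], -1], [[0, 0, 0], [0, 0, 0.5], -1], [[0, 0, 0], [0, 0, 0.75], -1], [[0, 0, 0], [0, 0, 0.89], -1], [[0, 0, 0], [0, 0, 0.89], -1]])

```text
clock: 3.4
eef_pos: [624.0, 13.4, 118.7]
tcp_rot: [-3.136, 0.007, 0.783]
contact_force: [-0.1, -0.2, -0.5]
opening: 0.001
grasp_force: 0.0
```

>>> step_arm(moves=[[[0, 0, 0], [0, 0, 0.02], -1], [[0, 0, 0], [0, 0, 0.04], -1], [[0, 0, 0], [0, 0, 0.06], -1], [[0, 0, 0], [0, 0, 0.07], -1]])

```text
clock: 3.8
eef_pos: [628.7, 15.5, 110.6]
tcp_rot: [3.139, -0.002, 0.785]
contact_force: [0.8, -2.0, 5.3]
opening: -0.001
grasp_force: 2.4
```

>>> step_arm(moves=[[[0, 0, 0], [0, 0, 0.005], -1], [[0, 0, 0], [0, 0, 0.01], -1], [[0, 0, 0], [0, 0, 0.015], -1], [[0, 0, 0], [0, 0, 0.02], -1], [[0, 0, 0], [0, 0, 0.02], -1]])

```text
clock: 4.3
eef_pos: [628.0, 15.9, 105.4]
tcp_rot: [3.141, -0.001, 0.785]
contact_force: [3.1, -1.8, 4.7]
opening: 0.003
grasp_force: 2.4
```

>>> step_arm(moves=[[[0, 0, 0], [0, 0, 0.005], -1], [[0, 0, 0], [0, 0, 0.005], -1]])

```text
clock: 4.5
eef_pos: [628.1, 15.9, 105.0]
tcp_rot: [3.141, -0.001, 0.785]
contact_force: [1.6, -1.5, 9.3]
opening: -0.003
grasp_force: 5.0
```

>>> step_arm(moves=[[[0, 0, 0], [0, 0, 0.005], -1], [[0, 0, 0], [0, 0, 0.005], -1]])

```text
clock: 4.7
eef_pos: [628.1, 15.9, 104.9]
tcp_rot: [3.141, -0.001, 0.785]
contact_force: [-1.3, -2.4, 17.8]
opening: -0.001
grasp_force: 9.2
```

>>> step_arm(moves=[[[0, 0, 0], [0, 0, 0.005], -1], [[0, 0, 0], [0, 0, 0.005], -1]])

```text
clock: 4.9
eef_pos: [628.2, 15.9, 104.8]
tcp_rot: [3.141, -0.001, 0.785]
contact_force: [-4.7, -3.1, 27.2]
opening: -0.002
grasp_force: 13.3
```

>>> step_arm(moves=[[[0, 0, 0], [0, 0, -0.1], -1], [[0, 0, 0], [0, 0, -0.17], -1], [[0, 0, 0], [0.2, -0.12, -0.17], -1], [[0, 0, 0], [0.38, -0.235, -0.17], -1], [[0, 0, 0], [0.38, -0.235, -0.17], -1], [[0, 0, 0], [0.38, -0.235, -0.1], -1], [[0, 0, 0], [0.38, -0.235, -0.1], -1]])

```text
clock: 5.6
eef_pos: [645.9, 101.9, 119.5]
tcp_rot: [-3.139, 0.004, 0.785]
contact_force: [-0.5, 0.2, 0.8]
opening: -0.002
grasp_force: 0.0
```

>>> step_arm(moves=[[[0, 0, 0], [0, 0, 0.02], -1], [[0, 0, 0], [0, 0, 0.03], -1], [[0, 0, 0], [0, 0, 0.04], -1], [[0, 0, 0], [0, 0, 0.05], -1], [[0, 0, 0], [0, 0, 0.06], -1], [[0, 0, 0], [0, 0, 0.07], -1]])

```text
clock: 6.2
eef_pos: [648.3, 102.5, 108.4]
tcp_rot: [3.141, -0.0, 0.784]
contact_force: [-2.2, -2.4, 4.8]
opening: -0.004
grasp_force: 2.4
```

>>> step_arm(moves=[[[0, 0, 0], [0, 0, 0.01], -1], [[0, 0, 0], [0, 0, 0.02], -1], [[0, 0, 0], [0, 0, 0.02], -1]])

```text
clock: 6.5
eef_pos: [648.4, 102.6, 105.0]
tcp_rot: [3.141, -0.0, 0.785]
contact_force: [-4.2, -4.2, 10.9]
opening: -0.005
grasp_force: 5.5
```

>>> step_arm(moves=[[[0, 0, 0], [0, 0, 0.005], -1], [[0, 0, 0], [0, 0, 0.01], -1], [[0, 0, 0], [0, 0, 0.01], -1]])

```text
clock: 6.8
eef_pos: [648.5, 102.7, 104.9]
tcp_rot: [3.141, -0.001, 0.785]
contact_force: [-10.0, -5.1, 26.8]
opening: -0.0
grasp_force: 13.1
```

>>> step_arm(moves=[[[0, 0, 0], [0, 0, -0.25], -1], [[0, 0, 0], [0, 0, -0.4], -1], [[0, 0, 0], [-0.2, -0.08, -0.4], 0.2], [[0, 0, 0], [-0.45, -0.18, -0.4], 0.2], [[0, 0, 0], [-0.695, -0.28, -0.4], 0.2], [[0, 0, 0], [-0.695, -0.28, -0.4], 0.2], [[0, 0, 0], [-0.695, -0.28, -0.4], 0.2]])

```text
clock: 7.5
eef_pos: [509.6, 44.2, 182.4]
tcp_rot: [3.141, -0.001, 0.784]
contact_force: [-0.3, 0.7, 0.4]
opening: 0.601
grasp_force: 0.0
```

```bash
python3 - <<'E'
from h import *
s=telemetry.sense(); print(s["eef_pos"],s["tcp_rot"],s["qpos"])
im=imaging.grab_frame("wrist"); c=imaging.calibration("wrist")
print([ (m["xy"],m["conf"],atz("wrist",m["xy"],84)) for m in imaging.mark_of("wrist","knob_grip")], proj("wrist",[510.9,43.9,84]))
im2=imaging.grab_frame("scene")[160:320,150:410]
cv2.imwrite("pics/w1.png",im[:,:,::-1]); cv2.imwrite("pics/s2.png",cv2.resize(im2[:,:,::-1],None,fx=3,fy=3,interpolation=3))
E
```

```text
[509.56733523  44.1849907  182.41335987] [ 3.14148739e+00 -1.02007870e-03  7.83709602e-01] [8.31751158e-02 2.33207767e-01 1.92228342e+00 6.92448020e-04
 9.85253876e-01 8.69879456e-01]
[([283.7, 212.4], 0.84, array([516.27731261,  43.71250874,  84.        ]))] (np.float64(278.1599052581737), np.float64(217.2648174950547))
```

View pics/w1.png

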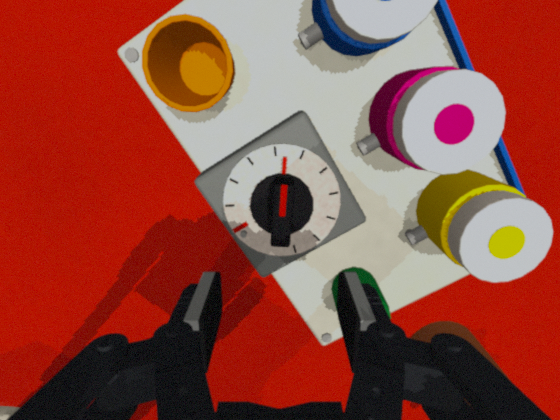

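View pics/s2.png

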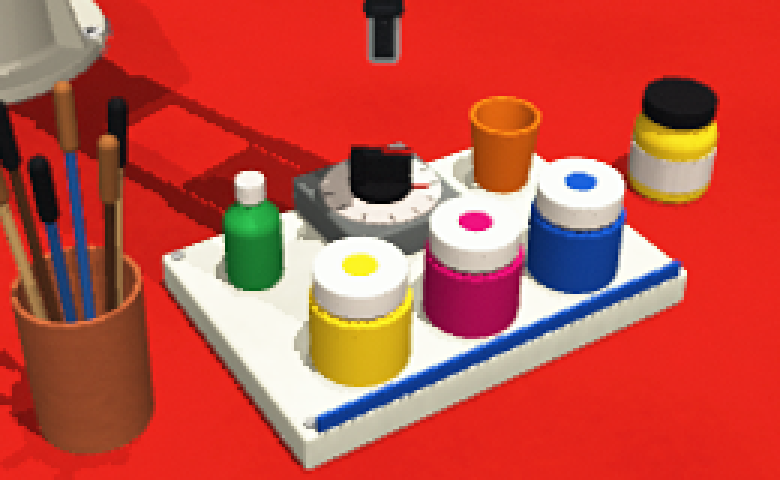

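>>> step_arm(moves=[[[0, 0, 0], [0.01, 0.01, 0.15], 0.2], [[0, 0, 0], [0.01, 0.01, 0.35], 0.2], [[0, 0, 0], [0.01, 0.01, 0.48], 0.2], [[0, 0, 0], [0.01, 0.01, 0.54], 0.2], [[0, 0, 0], [0.01, 0.01, 0.54], 0.2], [[0, 0, 0], [0.01, 0.01, 0.54], 0.2]])

```text
clock: 8.25
eef_pos: [514.2, 44.5, 74.9]
tcp_rot: [3.141, -0.001, 0.785]
contact_force: [-0.4, -0.4, 0.2]
opening: 0.601
grasp_force: 0.0
```

>>> step_arm(moves=[[[0, 0, 0], [0, 0, 0], -1], [[0, 0, 0], [0, 0, 0], -1], [[0, 0, 0], [0, 0, 0], -1], [[0, 0, 0], [0, 0, 0], -1], [[0, 0, 0], [0, 0, 0], -1], [[0, 0, 0], [0, 0, 0], -1]], squeeze=25)

```text
clock: 8.85
eef_pos: [512.9, 44.8, 75.4]
tcp_rot: [-3.141, -0.001, 0.784]
contact_force: [-4.4, 5.0, 8.0]
opening: 0.156
grasp_force: 27.4
```

>>> step_arm(moves=[[[0, 0, -0.19], [0, -0.005, -0.005], -1], [[0, 0, -0.38], [0, -0.005, -0.005], -1], [[0, 0, -0.57], [0, -0.005, -0.005], -1], [[0, 0, -0.76], [0, -0.005, -0.005], -1], [[0, 0, -0.95], [0, -0.005, -0.005], -1], [[0, 0, -1], [0, -0.005, -0.005], -1], [[0, 0, -1], [0, -0.005, -0.005], -1]])

```text
clock: 9.55
eef_pos: [511.5, 45.5, 75.6]
tcp_rot: [-3.14, -0.001, 1.571]
contact_force: [-3.4, 3.9, -0.7]
opening: 0.155
grasp_force: 26.8
```

```bash
python3 -c "
from h import *
s=telemetry.sense(); print({k:np.round(s[k],3) for k in ('eef_pos','tcp_rot','contact_force','wrist_torque','qpos')})"
```

```text
{'eef_pos': array([511.467,  45.458,  75.554]), 'tcp_rot': array([-3.140e+00, -1.000e-03,  1.571e+00]), 'contact_force': array([-3.422,  3.913, -0.697]), 'wrist_torque': array([0.821, 0.421, 0.073]), 'qpos': array([8.500e-02, 3.940e-01, 1.994e+00, 1.000e-03, 7.550e-01, 8.400e-02])}
```

>>> step_arm(moves=[[[0, 0, -0.19], [0.0, -0.005, 0], -1], [[0, 0, -0.38], [0, -0.005, 0], -1], [[0, 0, -0.57], [0, -0.005, 0], -1], [[0, 0, -0.76], [0, -0.005, 0], -1], [[0, 0, -0.95], [0, -0.005, 0], -1], [[0, 0, -1], [0, -0.005, 0], -1], [[0, 0, -1], [0, -0.005, 0], -1]])

```text
clock: 10.25
eef_pos: [510.1, 45.0, 75.5]
tcp_rot: [-3.14, -0.001, 2.356]
contact_force: [-6.1, 2.0, 3.9]
opening: 0.162
grasp_force: 27.3
```

>>> step_arm(moves=[[[0, 0, -0.18], [0, 0, 0], -1], [[0, 0, -0.36], [0, 0, 0], -1], [[0, 0, -0.54], [0, 0, 0], -1], [[0, 0, -0.6], [0, 0, 0], -1], [[0, 0, -0.6], [0, 0, 0], -1]])

```text
clock: 10.75
eef_pos: [509.6, 44.3, 75.5]
tcp_rot: [-3.14, -0.003, 2.827]
contact_force: [-6.8, -2.9, 5.2]
opening: 0.153
grasp_force: 27.7
```

```bash
python3 -c "
from h import *
s=telemetry.sense(); print({k:np.round(s[k],3) for k in ('eef_pos','tcp_rot','contact_force','wrist_torque','qpos')})"
```

```text
{'eef_pos': array([509.585,  44.286,  75.505]), 'tcp_rot': array([-3.140e+00, -3.000e-03,  2.827e+00]), 'contact_force': array([-6.823, -2.929,  5.159]), 'wrist_torque': array([-0.515,  1.233,  0.088]), 'qpos': array([ 8.400e-02,  3.920e-01,  1.996e+00, -1.000e-03,  7.560e-01,
       -1.171e+00])}
```

>>> step_arm(moves=[[[0, 0, -0.05], [0, 0, 0], -1], [[0, 0, -0.1], [0, 0, 0], -1], [[0, 0, -0.1], [0, 0, 0], -1]])

```text
clock: 11.05
eef_pos: [509.6, 44.2, 75.5]
tcp_rot: [-3.14, -0.003, 2.905]
contact_force: [-7.0, -4.0, 6.4]
opening: 0.156
grasp_force: 27.7
```

```bash
python3 -c "
from h import *
s=telemetry.sense(); print({k:np.round(s[k],3) for k in ('eef_pos','tcp_rot','contact_force','wrist_torque')})"
```

```text
{'eef_pos': array([509.563,  44.151,  75.507]), 'tcp_rot': array([-3.140e+00, -3.000e-03,  2.905e+00]), 'contact_force': array([-6.986, -3.967,  6.422]), 'wrist_torque': array([-0.637,  1.243,  0.074])}
```

>>> step_arm(moves=[[[0, 0, -0.04], [0, 0, 0], -1], [[0, 0, -0.07], [0, 0, 0], -1], [[0, 0, -0.07], [0, 0, 0], -1]])

```text
clock: 11.35
eef_pos: [509.6, 44.1, 75.5]
tcp_rot: [-3.14, -0.003, 2.958]
contact_force: [-7.3, -5.2, 6.1]
opening: 0.158
grasp_force: 36.5
```

```bash
python3 -c "
from h import *
s=telemetry.sense(); print({k:np.round(s[k],3) for k in ('eef_pos','tcp_rot','contact_force','wrist_torque')})"
```

```text
{'eef_pos': array([509.56 ,  44.145,  75.54 ]), 'tcp_rot': array([-3.140e+00, -3.000e-03,  2.958e+00]), 'contact_force': array([-7.255, -5.194,  6.136]), 'wrist_torque': array([-0.803,  1.209, -0.851])}
```

>>> step_arm(moves=[[[0, 0, 0], [0, 0, 0], 0], [[0, 0, 0], [0, 0, 0], 0], [[0, 0, 0], [0, 0, 0], 0], [[0, 0, 0], [0, 0, 0], 0], [[0, 0, 0], [0, 0, -0.15], 0], [[0, 0, 0], [0, 0, -0.4], 0], [[0, 0, 0], [0, 0, -0.65], 0], [[0, 0, 0], [0, 0, -0.65], 0]])

```text
clock: 12.15
eef_pos: [515.3, 45.3, 211.9]
tcp_rot: [3.139, 0.011, 2.96]
contact_force: [-0.8, -0.0, -0.6]
opening: 0.497
grasp_force: 0.0
```

```bash
python3 - <<'E'
from h import *
print(imaging.calibration("wrist")["fx"])
a=imaging.grab_frame("wrist")[:,:,::-1]; b=imaging.grab_frame("scene")[160:320,150:410,::-1]
cv2.imwrite("pics/w2.png",a); cv2.imwrite("pics/s3.png",cv2.resize(b,None,fx=3,fy=3,interpolation=3))
E
```

```text
360.34388268829525
```

View pics/w2.png

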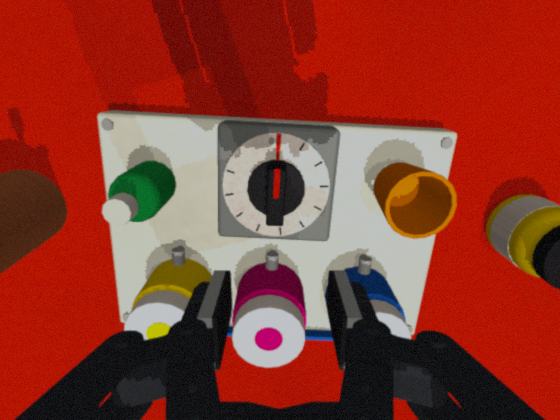

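View pics/s3.png

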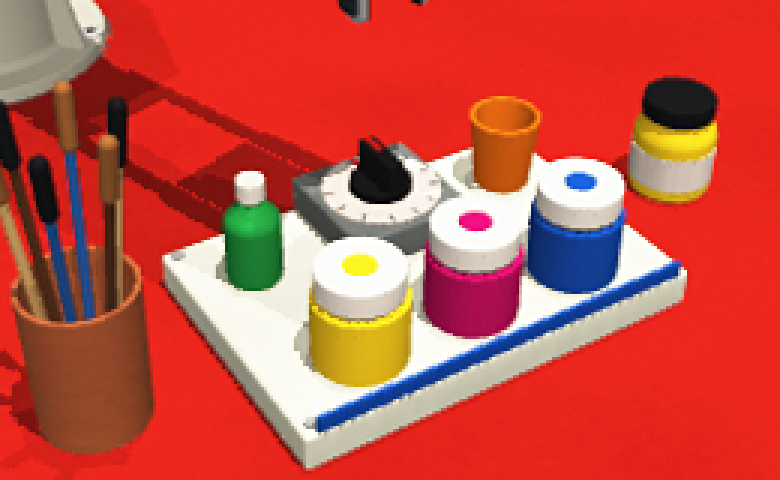

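The wrist picture shows the red pointer on the zero mark (about col 278, rows 135 to 200). The scene picture shows all three lids down, with no black neck visible, and the bystanders where they were. The robot is touching nothing.

```bash
python3 -c "
from h import *
print(r.sign_off())"
```

```text
the job is handed in; nothing more can be done
None
```

The job is handed in: I pressed the magenta and blue lids fully home, then turned the knob anticlockwise to its zero stop and released it, leaving the cup, bottle, brush pot and paint jar where they stood.

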